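# Work the rusted slide bolt free

### The job

Two slide bolts on boards are held on the joiner's bench, both shut. Work the rusty brown one free with short back-and-forth strokes: pull its knob until the bolt jams, push it fully home again, and repeat until it runs, then leave it drawn fully back and let go. Leave the bright bolt shut and the yellow oil bottle where it stands.

Things in the scene. Friction and masses are not known exactly. Their poses are not given: they have to be found in the camera images.
- rusty_bolt (a joint): Travel of the rusty brown bolt, m: 0 home (start 0 to 0.004), 0.070 fully drawn (hard stop). Drag about 6 N, stays where left. First pull jams at 0.026 (springy 2 N/mm for 8 mm, then solid). Pulled to 0.020 or more, then pushed back below 0.005, it next jams at 0.040; pulled to 0.035 or more and pushed back below 0.005, it runs to 0.070. Too short a stroke frees nothing, just repeat it.
- rusty_knob (a point): Centre of the rusty bolt's upright round knob, 18 mm diameter, 38 mm tall (19 below this point). x lies level along the bolt to the keeper, on the end away from the robot (within 26 degrees of straight ahead): +x pushes home, pulling along -x, towards the robot, draws it; z up. Fixed grey-green board 300 x 140 x 30 mm, top 52 mm below this point; guides end 26 mm below it: free room all round.
- bright_bolt (a joint): How far the other bolt is drawn back, in m: same size and shape, bright silvery metal on a pale board. 0 = shut, where it starts and must stay (within 10 mm).
- oil_bottle: Yellow bottle with red cap, 56 mm in diameter and 150 mm tall, standing on the bench; origin at the centre of its underside. It must not be moved more than 30 mm.
Things that resemble listed ones, but are neither listed nor needed, are in the scene too. What is meant by the oil_bottle is not purple, and is the smaller of those in its own colour.

How it is judged:
On the way, in this order (a step that is already met when the one before it is completed fails the run):
1. the rusty bolt is pulled out a first time (value of joint rusty_bolt above 0.015 m), for 0.05 s.
2. it is pushed home again (value of joint rusty_bolt below 0.01 m), for 0.05 s.
3. it is pulled out a second time (value of joint rusty_bolt above 0.015 m), for 0.05 s.
4. it is pushed home a second time (value of joint rusty_bolt below 0.01 m), for 0.05 s.
5. it runs and is drawn fully back (value of joint rusty_bolt above 0.06 m), for 0.05 s.
At the end, for the whole second after the job is handed in: The rusty bolt is drawn back to within 10 mm of its 70 mm end stop, the bright bolt is still shut (within 10 mm), and the oil bottle stands upright within 30 mm of where it was (value of joint rusty_bolt above 0.06 m and value of joint bright_bolt below 0.01 m and distance of oil_bottle from where it was at the start of the episode below 0.03 m and angle between oil_bottle's own z axis and vertical below 0.2 rad); the robot touches nothing.
It fails at once if the bright bolt is drawn more than 10 mm (value of joint bright_bolt above 0.01 m).
It fails at once if the oil bottle is moved more than 30 mm (distance of oil_bottle from where it was at the start of the episode above 0.03 m).
It also fails if it takes over 40 s, if anything falls off the work surface, if the arm or the gripper's body presses on something with over 40 N, if the wrist force passes 120 N, or if a joint passes its speed limit or range.

### The arm

A 6-joint arm with a two-finger parallel gripper is mounted at the origin on the work surface. World frame = base frame: x ahead of the robot, y to its left, z up, the work surface at z = 0. Lengths are in m, angles in rad, forces in N, time in s.
With the tool pointing down it reaches from about 0.4 to 0.925 m from the base axis. Payload 12.5 kg.
Tool frame: the origin (TCP) lies midway between the tips of the shut fingers; the grasp point (between the pads) lies 19 mm behind it; z points along the fingers, y is the direction in which the jaws open and shut (so a half turn about z gives the same grasp; the last joint's range is limited). The gripper opens to 95 mm and grips with 3 to 60 N. Pads are 20 mm wide; open, the fingers measure 119 mm over their backs; the gripper's body (75 mm by 180 mm) begins 59 mm behind the grasp point.
Start: joints at [-1.206, 0.491, 1.559, -0, 1.092, -0.106], TCP at [0.284, -0.557, 0.215] pointing down, gripper open.
Joint ranges: [-3.1, 3.1], [-0.84, 2.19], [0.05, 2.79], [-1.13, 4.28], [0.06, 2.93], [-2.69, 2.69]. Speed limits (rad/s): [2.22, 2.22, 2.79, 3.14, 3.14, 3.14].

### API

Orientations are given as a unit quaternion [x, y, z, w].
In Python, from rig import status, cams, workorder gives the robot as it stands. The module is installed in compiled form; this text tells all that it offers.
- The arm moves only by the tool send_rows, never from a script. Its argument "rows" is a list of rows, each an object of numbers: "dx", "dy", "dz": the shift along the tool's x, y, z in units of 25 mm (1.0 is 25 mm); "rx", "ry", "rz": the turn, a rotation vector about the tool's x, y, z in units of 5 degrees (1.0 is 5 degrees). In form: [{"dx": .., "dy": .., "dz": .., "rx": .., "ry": .., "rz": ..}, ...]. A call has 1 to 12 rows; each row is the pose to reach, as a shift and turn from the pose measured when the call began, along the tool's axes at that moment; what a row does not reach only later rows make up. A row lasts 1/10 s, in which the tool goes at most 50 mm and 8.59 degrees, less where a joint would pass 70% of its speed; a pose out of reach is approached as far as the arm can. A call with a gripper value outside its range is refused whole. "gripper" is the gripper's target within -1 to 1 (shut at 1, half-way at 0, fully open at -1), set as the call begins (left out, the last holds). The fingers move at their own pace and stop on an object; the grip force is fixed at half the most. Time passes only in rows, so rows that repeat a pose let the fingers close. It gives the time, the measured TCP pose, the force and the opening at its end, in the units of the state.
- status.state(): the state, without advancing time (a new reading comes with each control period).
- cams.get_image(name): name is "side" or "top"; returns the picture (420x560x3 uint8, red, green, blue); there is no depth.
- cams.camera_model(name): a dict with "fov_y" (degrees; the focal length in pixels is half the picture's height over the tangent of half this angle, whatever the lens; pixels are square), "cx", "cy" (the principal point, pixels), "camera_from_world" (4x4, takes a point from world to camera coordinates). Camera axes: x right, y down, z forward; pixel columns grow to the right and rows downward; lengths in m; the calibration is good to about 2 mm. A picture is of the moment at which its call begins. camera_model takes no time and is no camera call.
- workorder.job_done(): hands the job in, once; it reports no verdict.
The state is a dict: "time_s": time; "joint_positions": joint angles; "joint_vel": joint speeds; "tau": joint torques, N m; "position": TCP position; "tool_rot": TCP orientation; "force": force on the tool from outside, world axes, zero at the start; "moment": the same for the moment, N m; "opening": opening from 0.0 (shut) to 1.0 (fully open).
Only numpy, scipy, OpenCV 4.12 (cv2) and the standard library are available. Lean on these libraries where they do the work, as an engineer would, in place of code of your own. Each camera call takes 0.05 s, during which the arm holds its last target. There are 200 camera calls.

## Working session

There is one attempt and no reset: what is moved stays moved. The work goes in short steps, Python scripts to look and compute and a tool call to move; the robot and the scene stay as the last step left them, time stands still between calls to the robot, and variables do not carry over. Pictures are saved under pics/ and viewed, about 8 in all and at most 12, crops included, and the job is handed in when it is done.

Besides the shell and the picture viewer there is one more tool, called after "Call:" in YAML: its name, and indented under it one key for each argument. send_rows: Moves the arm, as the interface text tells. Its arguments: {"type":"object","properties":{"rows":{"type":"array"},"gripper":{"type":"number"}},"required":["rows"]}

```bash
mkdir -p pics
cat > h.py <<'E'
import numpy as np, cv2
from rig import status, cams, workorder
def K(n):
    m=cams.camera_model(n); f=210/np.tan(np.radians(m['fov_y'])/2)
    return f,m['cx'],m['cy'],np.array(m['camera_from_world'])
def ray(n,u,v):
    f,cx,cy,T=K(n); R=T[:3,:3]; return -R.T@T[:3,3], R.T@np.array([(u-cx)/f,(v-cy)/f,1])
def onz(n,u,v,z):
    o,d=ray(n,u,v); return o+d*(z-o[2])/d[2]
def proj(n,p):
    f,cx,cy,T=K(n); q=T[:3,:3]@np.array(p)+T[:3,3]; return q[:2]/q[2]*f+[cx,cy]
def two(a,b):
    (o1,d1),(o2,d2)=ray(*a),ray(*b); A=np.c_[d1,-d2]; s=np.linalg.lstsq(A,o2-o1,rcond=None)[0]
    p,q=o1+d1*s[0],o2+d2*s[1]; return (p+q)/2,np.linalg.norm(p-q)
def snap(n,name):
    im=cams.get_image(n)[:,:,::-1].copy(); cv2.imwrite('pics/'+name,im); return im
E
python3 - <<'E'
from h import *
a=snap('top','t0.png'); b=snap('side','s0.png')
print(status.state())
for n in('top','side'): print(n,K(n))
E
```

```text
{'time_s': 0.1, 'joint_positions': array([-1.20558232e+00,  4.91484309e-01,  1.55938382e+00,  1.38854533e-05,
        1.09168400e+00, -1.05631565e-01]), 'joint_vel': array([ 0.00114537, -0.0027457 , -0.00133868, -0.00150028, -0.00153126,
        0.00010196]), 'tau': array([ 4.30477739e-03, -6.13620615e+01, -2.58604950e+01,  6.95015467e-02,
        4.70189773e-02, -4.46036995e-05]), 'position': array([ 0.28345596, -0.55679234,  0.2141311 ]), 'tool_rot': array([ 9.72416447e-01,  2.33250988e-01, -5.59833639e-05, -4.76499468e-04]), 'force': array([ 0.58463868, -0.53508112,  0.19883271]), 'moment': array([0.02310379, 0.02959025, 0.0164    ]), 'opening': 0.9999091537440792}
top (np.float64(442.89715853664296), 276.6724127162973, 210.58232663766884, array([[-1.65596327e-02, -9.99862817e-01, -3.54480706e-04,
         1.59857726e-01],
       [-9.88771039e-01,  1.64285909e-02, -1.48532599e-01,
         5.36688095e-01],
       [ 1.48518046e-01, -2.10914503e-03, -9.88907448e-01,
         9.34968485e-01],
       [ 0.00000000e+00,  0.00000000e+00,  0.00000000e+00,
         1.00000000e+00]]))
side (np.float64(444.54367872976184), 275.60316679408055, 207.00837041354356, array([[-0.84584419, -0.53326816, -0.013141  ,  0.5200973 ],
       [-0.38774236,  0.6315632 , -0.67140433,  0.17463176],
       [ 0.36633792, -0.56280813, -0.74097472,  1.0320461 ],
       [ 0.        ,  0.        ,  0.        ,  1.        ]]))
```

View pics/t0.png

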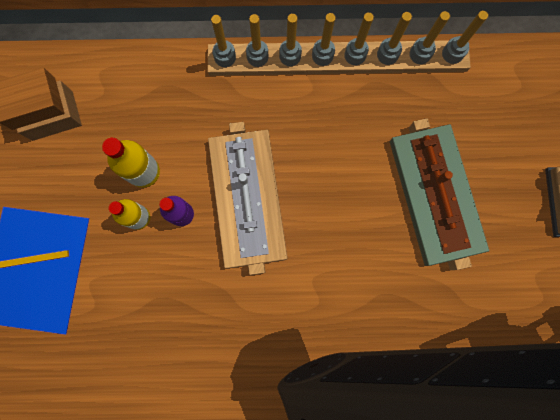

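View pics/s0.png

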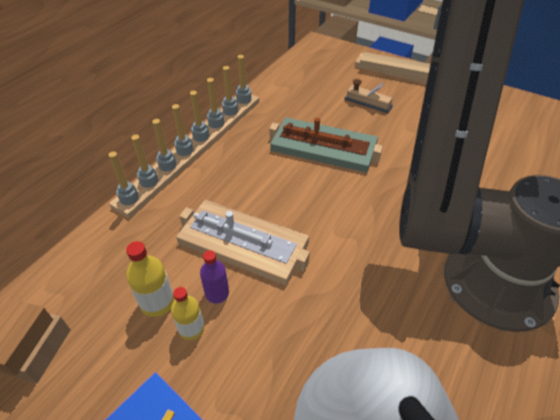

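The top view shows the rusty bolt on the green board (about 440,195), the bright one at (247,200), and the small yellow bottle at (128,214). In the side view the rusty knob is near (317,127). I'll zoom in on both.

Run:
```python
import cv2,numpy as np
a=cv2.imread('pics/t0.png')[110:280,380:500]; b=cv2.imread('pics/s0.png')[100:185,255:395]
a=cv2.resize(a,None,fx=3.4,fy=3.4,interpolation=3); b=cv2.resize(b,None,fx=2.8,fy=2.8,interpolation=3)
c=np.zeros((600,800,3),np.uint8); c[:a.shape[0],:a.shape[1]]=a; c[:b.shape[0],408:408+b.shape[1]]=b
cv2.imwrite('pics/c0.png',c)
from h import *
print(two(('top',447,177),('side',317.5,121)))
for n,p in (('board corners',[(392,139),(452,126),(487,249),(428,265)]),):
    for q in p: print(q,onz('top',*q,0.03).round(3))
```

```text
(array([ 0.5980602 , -0.20784812,  0.09330818]), np.float64(0.002845923733706568))
(392, 139) [ 0.701 -0.115  0.03 ]
(452, 126) [ 0.73  -0.254  0.03 ]
(487, 249) [ 0.448 -0.309  0.03 ]
(428, 265) [ 0.415 -0.178  0.03 ]
```

View pics/c0.png

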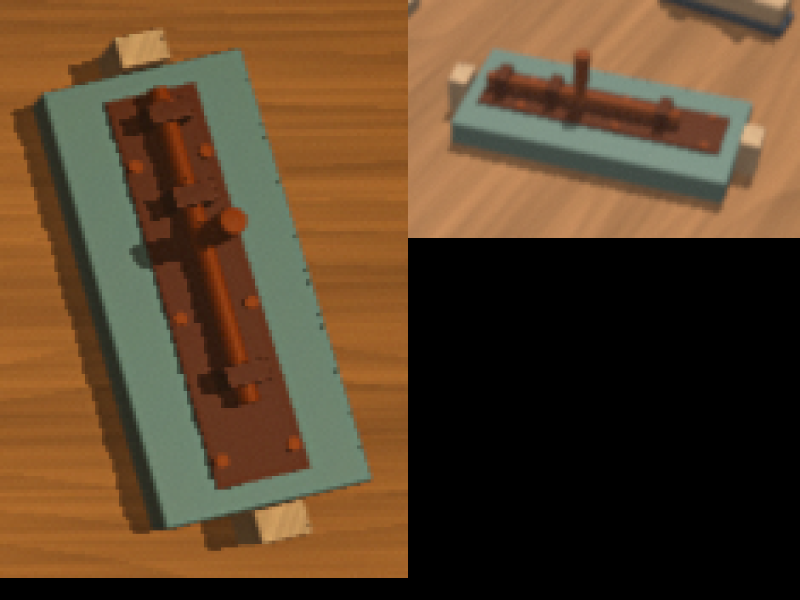

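Run:
```python
from h import *
p,e=two(('top',448.5,174.4),('side',317.1,119.7)); print('knob top',p,e)
for zt in(.10,.105,.11): print(zt,onz('top',448.5,174.4,zt))
a=cv2.imread('pics/t0.png'); hsv=cv2.cvtColor(a,cv2.COLOR_BGR2HSV)
m=cv2.inRange(hsv,(60,25,70),(100,140,255)); m[:, :380]=0; m[:110]=0; m[280:]=0
c=max(cv2.findContours(m,0,1)[0],key=cv2.contourArea); q=cv2.boxPoints(cv2.minAreaRect(c)); q2=cv2.approxPolyDP(cv2.convexHull(c),6,True)[:,0]
print(q2)
for z in(.03,.04,):
  w=np.array([onz('top',*x,z)[:2] for x in q2]); print(z,w.round(3),[np.linalg.norm(w[i]-w[i-1]).round(4) for i in range(len(w))])
# bolt axis: ends in crop
cr=lambda x,y:(380+x/3.4,110+y/3.4)
for z in(.06,.07):
  A=onz('top',*cr(250,395),z);B=onz('top',*cr(160,92),z); d=B-A; print('axis',A,B,np.degrees(np.arctan2(d[1],d[0])))
A=onz('top',*cr(215,488),.04);B=onz('top',*cr(105,102),.04);d=B-A;print('plateL',np.degrees(np.arctan2(d[1],d[0])))
A=onz('top',*cr(310,467),.04);B=onz('top',*cr(196,82),.04);d=B-A;print('plateR',np.degrees(np.arctan2(d[1],d[0])))
s=status.state(); from scipy.spatial.transform import Rotation as R
print(R.from_quat(s['tool_rot']).as_matrix().round(4))
```

```text
knob top [ 0.60255511 -0.2115425   0.09398092] 0.0008955960330871731
0.1 [ 0.60077057 -0.20930932  0.1       ]
0.105 [ 0.59962988 -0.20730627  0.105     ]
0.11 [ 0.59848919 -0.20530322  0.11      ]
[[450 125]
 [488 250]
 [429 264]
 [398 153]
 [405 135]]
0.03 [[ 0.732 -0.249]
 [ 0.446 -0.311]
 [ 0.417 -0.18 ]
 [ 0.668 -0.126]
 [ 0.71  -0.145]] [np.float64(0.1068), np.float64(0.2934), np.float64(0.1346), np.float64(0.2567), np.float64(0.0459)]
0.04 [[ 0.729 -0.245]
 [ 0.445 -0.307]
 [ 0.417 -0.176]
 [ 0.665 -0.124]
 [ 0.707 -0.142]] [np.float64(0.1057), np.float64(0.2904), np.float64(0.1332), np.float64(0.254), np.float64(0.0455)]
axis [ 0.49616499 -0.22768522  0.06      ] [ 0.69511818 -0.18420901  0.06      ] 12.32677455685769
axis [ 0.49508791 -0.22365421  0.07      ] [ 0.69193437 -0.18063837  0.07      ] 12.326774556857702
plateL 12.005363547562176
plateR 12.069402320216199
[[ 8.912e-01  4.536e-01 -3.000e-04]
 [ 4.536e-01 -8.912e-01  9.000e-04]
 [ 1.000e-04 -1.000e-03 -1.000e+00]]
```

Call:
send_rows:
  rows:
    - {"dx": 0.8, "dy": -0.3, "dz": 0.0, "rz": -0.7}
    - {"dx": 2.4, "dy": -0.9, "dz": 0.1, "rz": -2}
    - {"dx": 4.2, "dy": -1.6, "dz": 0.2, "rz": -3.5}
    - {"dx": 6, "dy": -2.2, "dz": 0.3, "rz": -5}
    - {"dx": 7.8, "dy": -2.9, "dz": 0.4, "rz": -6.5}
    - {"dx": 9.6, "dy": -3.6, "dz": 0.5, "rz": -8}
    - {"dx": 11.4, "dy": -4.2, "dz": 0.6, "rz": -9.5}
    - {"dx": 13.2, "dy": -4.9, "dz": 0.7, "rz": -11}
    - {"dx": 15, "dy": -5.6, "dz": 0.8, "rz": -12.5}
    - {"dx": 16.5, "dy": -6.1, "dz": 0.9, "rz": -14}
    - {"dx": 17.4, "dy": -6.5, "dz": 1, "rz": -14.8}
    - {"dx": 17.6, "dy": -6.55, "dz": 1, "rz": -15}
  gripper: -1

```text
invalid input
```

Call:
send_rows:
  rows:
    - {"dx": 0.8, "dy": -0.3, "dz": 0.0, "rx": 0, "ry": 0, "rz": -0.7}
    - {"dx": 2.4, "dy": -0.9, "dz": 0.1, "rx": 0, "ry": 0, "rz": -2}
    - {"dx": 4.2, "dy": -1.6, "dz": 0.2, "rx": 0, "ry": 0, "rz": -3.5}
    - {"dx": 6, "dy": -2.2, "dz": 0.3, "rx": 0, "ry": 0, "rz": -5}
    - {"dx": 7.8, "dy": -2.9, "dz": 0.4, "rx": 0, "ry": 0, "rz": -6.5}
    - {"dx": 9.6, "dy": -3.6, "dz": 0.5, "rx": 0, "ry": 0, "rz": -8}
    - {"dx": 11.4, "dy": -4.2, "dz": 0.6, "rx": 0, "ry": 0, "rz": -9.5}
    - {"dx": 13.2, "dy": -4.9, "dz": 0.7, "rx": 0, "ry": 0, "rz": -11}
    - {"dx": 15, "dy": -5.6, "dz": 0.8, "rx": 0, "ry": 0, "rz": -12.5}
    - {"dx": 16.5, "dy": -6.1, "dz": 0.9, "rx": 0, "ry": 0, "rz": -14}
    - {"dx": 17.4, "dy": -6.5, "dz": 1, "rx": 0, "ry": 0, "rz": -14.8}
    - {"dx": 17.6, "dy": -6.55, "dz": 1, "rx": 0, "ry": 0, "rz": -15}
  gripper: -1

```text
time_s: 1.3
position: [0.6023, -0.2089, 0.1885]
tool_rot: [0.628, 0.778, 0.0, -0.001]
force: [-0.6, -0.3, -0.4]
opening: 0.996
```

Call:
send_rows:
  rows:
    - {"dx": 0, "dy": 0, "dz": 0.8, "rx": 0, "ry": 0, "rz": 0}
    - {"dx": 0, "dy": 0, "dz": 1.8, "rx": 0, "ry": 0, "rz": 0}
    - {"dx": 0, "dy": 0, "dz": 2.8, "rx": 0, "ry": 0, "rz": 0}
    - {"dx": 0, "dy": 0, "dz": 3.7, "rx": 0, "ry": 0, "rz": 0}
    - {"dx": 0, "dy": 0, "dz": 4.3, "rx": 0, "ry": 0, "rz": 0}
    - {"dx": 0, "dy": 0, "dz": 4.7, "rx": 0, "ry": 0, "rz": 0}
    - {"dx": 0, "dy": 0, "dz": 4.8, "rx": 0, "ry": 0, "rz": 0}

```text
time_s: 2.0
position: [0.6018, -0.209, 0.0677]
tool_rot: [0.628, 0.778, 0.0, -0.002]
force: [-0.5, -0.8, -0.6]
opening: 0.999
```

Run:
```python
from h import *
b=snap('side','s1.png'); a=snap('top','t1.png'); s=status.state(); p=s['position']; print(p,s['force'])
print(proj('side',p),proj('top',p))
b=cv2.resize(b[60:190,230:420],None,fx=4.2,fy=4.2,interpolation=3); cv2.imwrite('pics/c1.png',b[:600,:800])
```

```text
[ 0.6023084  -0.20893197  0.06877902] [-0.58056942  0.24339896  0.66064549]
[316.42495921 127.13759499] [442.7334456  177.02163905]
```

View pics/c1.png

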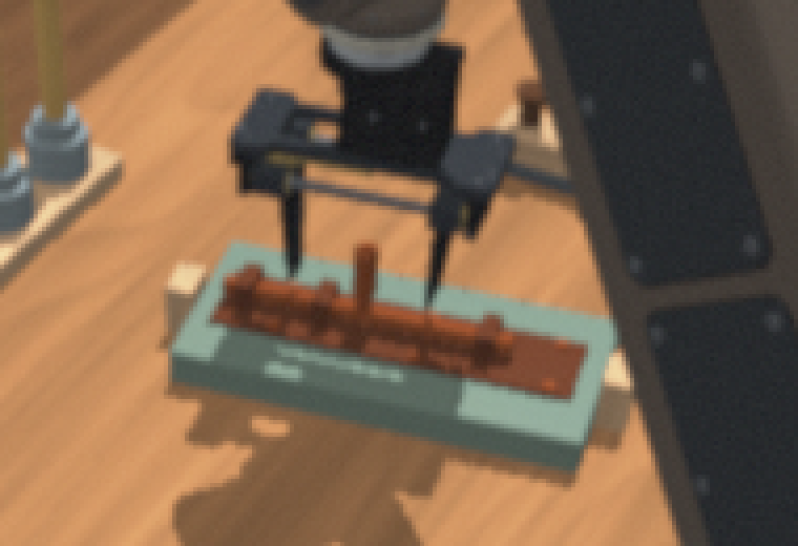

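The fingers straddle the knob in the side view (tips at crop 293,278 and 432,303; knob x≈367), with the tips about 27 mm below its top. I'll go down another 5 mm and close.

Call:
send_rows:
  rows:
    - {"dx": 0, "dy": 0, "dz": 0.2, "rx": 0, "ry": 0, "rz": 0}
    - {"dx": 0, "dy": 0, "dz": 0.2, "rx": 0, "ry": 0, "rz": 0}

```text
time_s: 2.3
position: [0.6024, -0.209, 0.0639]
tool_rot: [0.628, 0.778, 0.0, -0.001]
force: [-0.3, 0.3, 0.2]
opening: 0.998
```

Call:
send_rows:
  rows:
    - {"dx": 0, "dy": 0, "dz": 0, "rx": 0, "ry": 0, "rz": 0}
    - {"dx": 0, "dy": 0, "dz": 0, "rx": 0, "ry": 0, "rz": 0}
    - {"dx": 0, "dy": 0, "dz": 0, "rx": 0, "ry": 0, "rz": 0}
    - {"dx": 0, "dy": 0, "dz": 0, "rx": 0, "ry": 0, "rz": 0}
    - {"dx": 0, "dy": 0, "dz": 0, "rx": 0, "ry": 0, "rz": 0}
    - {"dx": 0, "dy": 0, "dz": 0, "rx": 0, "ry": 0, "rz": 0}
    - {"dx": 0, "dy": 0, "dz": 0, "rx": 0, "ry": 0, "rz": 0}
    - {"dx": 0, "dy": 0, "dz": 0, "rx": 0, "ry": 0, "rz": 0}
  gripper: 1

```text
time_s: 3.1
position: [0.6023, -0.209, 0.0639]
tool_rot: [0.628, 0.778, 0.0, -0.001]
force: [-0.4, 0.4, 0.8]
opening: 0.384
```

Call:
send_rows:
  rows:
    - {"dx": 0, "dy": 0, "dz": 0, "rx": 0, "ry": 0, "rz": 0}
    - {"dx": 0, "dy": 0, "dz": 0, "rx": 0, "ry": 0, "rz": 0}
    - {"dx": 0, "dy": 0, "dz": 0, "rx": 0, "ry": 0, "rz": 0}
    - {"dx": 0, "dy": 0, "dz": 0, "rx": 0, "ry": 0, "rz": 0}
    - {"dx": 0, "dy": 0, "dz": 0, "rx": 0, "ry": 0, "rz": 0}
  gripper: 1

```text
time_s: 3.6
position: [0.6017, -0.2091, 0.0639]
tool_rot: [0.628, 0.778, -0.0, -0.001]
force: [-5.5, -1.6, 2.0]
opening: 0.183
```

Call:
send_rows:
  rows:
    - {"dx": 0, "dy": -0.2, "dz": 0, "rx": 0, "ry": 0, "rz": 0}
    - {"dx": 0, "dy": -0.5, "dz": 0, "rx": 0, "ry": 0, "rz": 0}
    - {"dx": 0, "dy": -0.8, "dz": 0, "rx": 0, "ry": 0, "rz": 0}
    - {"dx": 0, "dy": -1.0, "dz": 0, "rx": 0, "ry": 0, "rz": 0}
    - {"dx": 0, "dy": -1.1, "dz": 0, "rx": 0, "ry": 0, "rz": 0}
    - {"dx": 0, "dy": -1.1, "dz": 0, "rx": 0, "ry": 0, "rz": 0}

```text
time_s: 4.2
position: [0.5757, -0.2149, 0.0639]
tool_rot: [0.628, 0.778, 0.001, -0.0]
force: [4.6, 0.1, -3.3]
opening: 0.184
```

Call:
send_rows:
  rows:
    - {"dx": 0, "dy": -0.1, "dz": 0, "rx": 0, "ry": 0, "rz": 0}
    - {"dx": 0, "dy": -0.16, "dz": 0, "rx": 0, "ry": 0, "rz": 0}
    - {"dx": 0, "dy": -0.16, "dz": 0, "rx": 0, "ry": 0, "rz": 0}

```text
time_s: 4.5
position: [0.5735, -0.2154, 0.064]
tool_rot: [0.628, 0.778, 0.002, 0.001]
force: [11.0, 2.9, -5.1]
opening: 0.183
```

Call:
send_rows:
  rows:
    - {"dx": 0, "dy": 0.25, "dz": 0, "rx": 0, "ry": 0, "rz": 0}
    - {"dx": 0, "dy": 0.6, "dz": 0, "rx": 0, "ry": 0, "rz": 0}
    - {"dx": 0, "dy": 0.9, "dz": 0, "rx": 0, "ry": 0, "rz": 0}
    - {"dx": 0, "dy": 1.08, "dz": 0, "rx": 0, "ry": 0, "rz": 0}
    - {"dx": 0, "dy": 1.15, "dz": 0, "rx": 0, "ry": 0, "rz": 0}
    - {"dx": 0, "dy": 1.15, "dz": 0, "rx": 0, "ry": 0, "rz": 0}

```text
time_s: 5.1
position: [0.6011, -0.2092, 0.0639]
tool_rot: [0.628, 0.778, 0.001, 0.001]
force: [-3.8, -0.6, 1.9]
opening: 0.182
```

Call:
send_rows:
  rows:
    - {"dx": 0, "dy": -0.25, "dz": 0, "rx": 0, "ry": 0, "rz": 0}
    - {"dx": 0, "dy": -0.6, "dz": 0, "rx": 0, "ry": 0, "rz": 0}
    - {"dx": 0, "dy": -1.0, "dz": 0, "rx": 0, "ry": 0, "rz": 0}
    - {"dx": 0, "dy": -1.35, "dz": 0, "rx": 0, "ry": 0, "rz": 0}
    - {"dx": 0, "dy": -1.6, "dz": 0, "rx": 0, "ry": 0, "rz": 0}
    - {"dx": 0, "dy": -1.7, "dz": 0, "rx": 0, "ry": 0, "rz": 0}
    - {"dx": 0, "dy": -1.7, "dz": 0, "rx": 0, "ry": 0, "rz": 0}

```text
time_s: 5.8
position: [0.5606, -0.2182, 0.0639]
tool_rot: [0.628, 0.778, 0.002, 0.002]
force: [6.3, 1.3, -3.2]
opening: 0.187
```

Call:
send_rows:
  rows:
    - {"dx": 0, "dy": 0.25, "dz": 0, "rx": 0, "ry": 0, "rz": 0}
    - {"dx": 0, "dy": 0.6, "dz": 0, "rx": 0, "ry": 0, "rz": 0}
    - {"dx": 0, "dy": 1.0, "dz": 0, "rx": 0, "ry": 0, "rz": 0}
    - {"dx": 0, "dy": 1.35, "dz": 0, "rx": 0, "ry": 0, "rz": 0}
    - {"dx": 0, "dy": 1.58, "dz": 0, "rx": 0, "ry": 0, "rz": 0}
    - {"dx": 0, "dy": 1.68, "dz": 0, "rx": 0, "ry": 0, "rz": 0}
    - {"dx": 0, "dy": 1.68, "dz": 0, "rx": 0, "ry": 0, "rz": 0}

```text
time_s: 6.5
position: [0.6014, -0.2092, 0.0639]
tool_rot: [0.628, 0.778, 0.002, 0.001]
force: [-3.4, -1.2, -0.2]
opening: 0.183
```

Call:
send_rows:
  rows:
    - {"dx": 0, "dy": -0.25, "dz": 0, "rx": 0, "ry": 0, "rz": 0}
    - {"dx": 0, "dy": -0.6, "dz": 0, "rx": 0, "ry": 0, "rz": 0}
    - {"dx": 0, "dy": -1.0, "dz": 0, "rx": 0, "ry": 0, "rz": 0}
    - {"dx": 0, "dy": -1.4, "dz": 0, "rx": 0, "ry": 0, "rz": 0}
    - {"dx": 0, "dy": -1.7, "dz": 0, "rx": 0, "ry": 0, "rz": 0}
    - {"dx": 0, "dy": -1.9, "dz": 0, "rx": 0, "ry": 0, "rz": 0}
    - {"dx": 0, "dy": -1.9, "dz": 0, "rx": 0, "ry": 0, "rz": 0}

```text
time_s: 7.2
position: [0.5551, -0.2194, 0.0639]
tool_rot: [0.628, 0.778, 0.002, 0.002]
force: [1.9, -0.7, -0.5]
opening: 0.185
```

It's free past the 40 mm jam with low force, so I'll carry on to the end stop.

Call:
send_rows:
  rows:
    - {"dx": 0, "dy": -0.25, "dz": 0, "rx": 0, "ry": 0, "rz": 0}
    - {"dx": 0, "dy": -0.55, "dz": 0, "rx": 0, "ry": 0, "rz": 0}
    - {"dx": 0, "dy": -0.75, "dz": 0, "rx": 0, "ry": 0, "rz": 0}
    - {"dx": 0, "dy": -0.87, "dz": 0, "rx": 0, "ry": 0, "rz": 0}
    - {"dx": 0, "dy": -0.9, "dz": 0, "rx": 0, "ry": 0, "rz": 0}
    - {"dx": 0, "dy": -0.9, "dz": 0, "rx": 0, "ry": 0, "rz": 0}

```text
time_s: 7.8
position: [0.5352, -0.2238, 0.0639]
tool_rot: [0.628, 0.778, 0.003, 0.004]
force: [12.6, 5.0, -5.8]
opening: 0.186
```

Call:
send_rows:
  rows:
    - {"dx": 0, "dy": 0, "dz": 0, "rx": 0, "ry": 0, "rz": 0}
    - {"dx": 0, "dy": 0, "dz": 0, "rx": 0, "ry": 0, "rz": 0}
    - {"dx": 0, "dy": 0, "dz": 0, "rx": 0, "ry": 0, "rz": 0}
    - {"dx": 0, "dy": 0, "dz": 0, "rx": 0, "ry": 0, "rz": 0}
    - {"dx": 0, "dy": 0, "dz": 0, "rx": 0, "ry": 0, "rz": 0}
    - {"dx": 0, "dy": 0, "dz": 0, "rx": 0, "ry": 0, "rz": 0}
    - {"dx": 0, "dy": 0, "dz": 0, "rx": 0, "ry": 0, "rz": 0}
    - {"dx": 0, "dy": 0, "dz": 0, "rx": 0, "ry": 0, "rz": 0}
  gripper: -1

```text
time_s: 8.6
position: [0.5352, -0.2239, 0.064]
tool_rot: [0.628, 0.778, 0.003, 0.004]
force: [-0.1, -0.1, 0.4]
opening: 0.803
```

Call:
send_rows:
  rows:
    - {"dx": 0, "dy": 0, "dz": -0.6, "rx": 0, "ry": 0, "rz": 0}
    - {"dx": 0, "dy": 0, "dz": -1.5, "rx": 0, "ry": 0, "rz": 0}
    - {"dx": 0, "dy": 0, "dz": -2.5, "rx": 0, "ry": 0, "rz": 0}
    - {"dx": 0, "dy": 0, "dz": -3.5, "rx": 0, "ry": 0, "rz": 0}
    - {"dx": 0, "dy": 0, "dz": -4.5, "rx": 0, "ry": 0, "rz": 0}
    - {"dx": 0, "dy": 0, "dz": -5.2, "rx": 0, "ry": 0, "rz": 0}
    - {"dx": 0, "dy": 0, "dz": -5.4, "rx": 0, "ry": 0, "rz": 0}
    - {"dx": 0, "dy": 0, "dz": -5.4, "rx": 0, "ry": 0, "rz": 0}

```text
time_s: 9.4
position: [0.5339, -0.2239, 0.1992]
tool_rot: [0.628, 0.778, 0.003, 0.004]
force: [-0.2, 0.3, -0.4]
opening: 1.0
```

Run:
```python
from h import *
b=snap('side','s2.png'); a=snap('top','t2.png'); s=status.state(); print(s['time_s'],s['position'],s['force'],s['opening'])
for j in (0.0,.06,.07):
    k=np.array([.6014,-.2095,.096])-j*np.array([.978,.21,0]); print(j,proj('side',k))
b=cv2.resize(b[80:380,90:450],None,fx=2,fy=2,interpolation=3); cv2.imwrite('pics/c2.png',b)
```

```text
9.5 [ 0.53353366 -0.22368577  0.19795977] [ 0.65205021 -0.31378795 -0.1687858 ] 0.9957058713621713
0.0 [317.3033316  119.64065456]
0.06 [337.27032251 123.78041148]
0.07 [340.64176888 124.47941358]
```

View pics/c2.png

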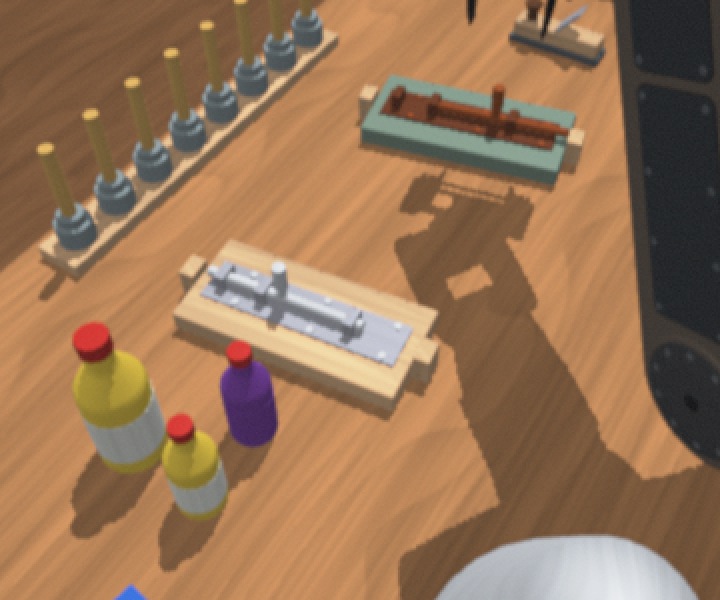

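The knob is now drawn back in the side view, at about (339,124). The bright bolt and the bottle look untouched. I'll measure the knob shift more precisely to check the margin.

Run:
```python
from h import *
def cen(f,x0,x1,y0,y1):
    im=cv2.imread(f)[y0:y1,x0:x1].astype(float); w=np.clip(im[:,:,2]-im[:,:,1]*1.9-5,0,None)
    # rows of knob above the bolt
    return [(y0+i,round(float((w[i]*np.arange(x0,x1)).sum()/w[i].sum()),2),round(w[i].sum())) for i in range(y1-y0) if w[i].sum()>30]
print(cen('pics/s0.png',310,326,117,127)); print(cen('pics/s2.png',332,348,121,131))
m=lambda f:cv2.inRange(cv2.cvtColor(cv2.imread(f),cv2.COLOR_BGR2HSV),(22,150,80),(32,255,255))[325:345,170:205]
print([cv2.moments(m(f))['m10']/cv2.moments(m(f))['m00'] for f in('pics/s0.png','pics/s2.png')])
a=cv2.imread('pics/t2.png'); print(a.shape)
```

```text
[]
[]
[23.38888888888889, 23.272727272727273]
(420, 560, 3)
```

Run:
```python
from h import *
def cen(f,x0,x1,y0,y1):
    h=cv2.cvtColor(cv2.imread(f),cv2.COLOR_BGR2HSV)[y0:y1,x0:x1]
    w=((h[:,:,0]<12)&(h[:,:,1]>150)).astype(float)
    return [(y0+i,round(float((w[i]*np.arange(x0,x1)).sum()/w[i].sum()),2),int(w[i].sum())) for i in range(y1-y0) if w[i].sum()]
print(cen('pics/s0.png',308,328,115,128)); print(cen('pics/s2.png',330,350,119,132))
```

```text
[(118, 317.0, 5), (119, 317.0, 5), (120, 317.0, 5), (121, 317.0, 5), (122, 316.5, 4), (123, 316.5, 4), (124, 316.5, 4), (125, 316.5, 2), (126, 317.0, 3), (127, 316.0, 3)]
[(122, 339.0, 3), (123, 339.0, 5), (124, 339.0, 5), (125, 339.0, 5), (126, 338.5, 4), (127, 338.5, 4), (128, 338.5, 4), (129, 338.5, 4), (130, 338.5, 4), (131, 338.5, 4)]
```

```bash
python3 -c "
from rig import workorder; print(workorder.job_done())"
```

```text
the job is handed in; nothing more can be done
None
```

I worked the rusty bolt free, left it drawn back about 66–68 mm, and handed the job in at about 9.5 s. No verdict came back.

- **Strokes:** I gripped the knob with the jaws along the bolt. The first pull went to about 28 mm, where the force rose to about 11 N (the jam), and I pushed it home. The second pull went to about 41 mm, and I pushed it home again. It then ran past 40 mm at low force, and I pulled it to about 68 mm by tool travel, where the resistance rose to about 14 N.
- **Last checks:** The knob had shifted 22 px in the side view, which is about 66 mm plus any small starting offset. Tool travel gave about 68 mm. The 2 mm difference is within measuring error, and both are above the 60 mm needed. It may have stopped a few millimetres short of the 70 mm end stop.
- **Rest of the scene:** In the side view the bright bolt looked shut; I did not measure it. The small yellow bottle had not moved to within a fraction of a pixel. The open gripper was clear of everything at z = 0.20 m, with about 0 N on the tool.
- **Failed along the way:** My first move call was refused because the rows left out some keys, and my first colour mask for the knob found nothing. I corrected both.

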